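Make up two sample-preparation kits on the lab bench

TASK

Make up the two kits in the metal trays, one thing to a bay. In the three-bay tray put, starting from the end with the finger tab, the steel weight, then the porcelain crucible, then the squat white jar; in the two-bay tray put the amber bottle in the bay at the tab end and the square tube block in the other. Everything must end standing upright on the floor of its bay; set things down without dropping or tipping them, and leave the timer, pen and scoop where they are.

Things in the scene. Friction and masses are not known exactly. Their poses are not given: they have to be found in the camera images.
- tray3: Plain steel kit tray, grey pads in its bays, with THREE square bays in a row, 208 mm long plus a finger tab at one end. 72 mm wide, 14 mm high; floor, walls, dividers 4 mm thick; bays 64 x 64 mm inside, 10 mm deep. Flat tab 22 x 34 mm at rim height. Fixed, lying roughly crosswise. Origin: centre of underside; x along its length towards the tab. Bay centres: x = +68 mm (tab end), 0, -68 mm, y = 0.
- tray2: Plain steel kit tray, grey pads in its bays, with TWO square bays in a row, 140 mm long plus a finger tab at one end. 72 mm wide, 14 mm high; floor, walls, dividers 4 mm thick; bays 64 x 64 mm inside, 10 mm deep. Flat tab 22 x 34 mm at rim height. Fixed, lying roughly crosswise. Origin: centre of underside; x along its length towards the tab. Bay centres: x = +34 mm (tab end), -34 mm, y = 0.
- weight: Steel balance weight, upright: a plain cylinder 34 mm in diameter and 42 mm high, with a thin neck and a knob of 24 mm diameter on top, 56 mm high in all; about 300 g. Origin: centre of the underside, z up.
- crucible: White porcelain crucible, an open round cup with no lid or handle, 42 mm outer diameter from 14 mm above its foot to the rim, 48 mm high, foot 32 mm in diameter; about 60 g. Origin: centre of the underside, z up.
- jar: Squat sample jar of white plastic with a grey screw cap as wide as the jar: 46 mm in diameter and 53 mm high (cap from 41 mm up); about 110 g. Origin: centre of the underside, z up.
- bottle: Small amber glass reagent bottle with a white cap: body 36 mm in diameter and 54 mm high, tapering to a cap of 21 mm diameter, 76 mm high in all, the tallest thing of the stock; about 90 g. Origin: centre of the underside, z up.
- block: Aluminium tube block, square, 36 x 36 mm and 50 mm high, with four dark round tube holes in its top; about 175 g. Origin: centre of the underside; x and y along its sides, z up.
- timer: Bystander: small white bench timer lying flat between the trays, 55 x 46 mm and 18 mm high. Leave it where it is. Origin: centre of the underside.
- pen: Bystander: white marker pen with a blue cap, lying on the bench, 125 mm long and 12 mm thick. Leave it where it is. Origin: under its middle; x along its length.
- scoop: Bystander: slim steel scoop lying on the bench, 142 mm long, at most 20 mm wide and 8 mm high. Leave it where it is. Origin: on its underside, near its middle; x along its length.
Not all that is in view belongs to the job. Leave any purple or turquoise look-alike of the crucible alone. Leave any turquoise look-alike of the jar alone.

How it is judged:
By the outcome, as a careful person would: the job done as asked, in the order asked, and still so for the second after the job is handed in, with the robot touching nothing.
It also fails if it takes over 120 s, if anything falls off the work surface, if the arm or the gripper's body presses on something with over 40 N, if the wrist force passes 120 N, or if a joint passes its speed limit or range.

ROBOT

A 7-joint arm with a two-finger parallel gripper is mounted at the origin on the work surface. World frame = base frame: x ahead of the robot, y to its left, z up, the work surface at z = 0. Lengths are in m, angles in rad, forces in N, time in s.
With the tool pointing down it reaches from about 0.4 to 0.875 m from the base axis. Payload 19.3 kg.
Tool frame: the origin (TCP) lies midway between the tips of the shut fingers; the grasp point (between the pads) lies 19 mm behind it (ctrl.grip_depth is the distance from the TCP to the grasp point, in m); z points along the fingers, y is the line along which they close (so a half turn about z gives the same grasp; the last joint's range is limited). The gripper opens to 85 mm and grips with 20 to 120 N. Pads are 22 mm wide; open, the fingers measure 114 mm over their backs; the gripper's body (76 mm by 85 mm) begins 54 mm behind the grasp point. The pads swing forward as they close: fully open they stand 13 mm farther back than shut.
Start: joints at [-1.42, 0.521, -0.036, 1.599, 0.021, 1.021, -0.113], TCP at [0.137, 0.61, 0.231] pointing down, gripper open.
Joint ranges: [-2.91, 2.91], [-0.3, 2.13], [-1.5, 1.42], [0.17, 2.43], [-1.26, 4.41], [0.16, 1.93], [-2.52, 2.52]. Speed limits (rad/s): [1.89, 1.89, 2.39, 2.39, 3.01, 3.01, 3.01].

INTERFACE

Orientations are given as a unit quaternion [w, x, y, z].
In Python, from plant import status, cams, job, ctrl gives the robot as it stands.
- The arm moves only by the tool send_rows, never from a script. Its arguments are lists of equal length, an entry for each row: "slide": the shift along the tool's x, y, z in m, a list of three; "turn": the turn, a rotation vector about the tool's x, y, z in rad, a list of three; "gripper": the opening, from 0 (shut) to 1 (fully open). In form: {"slide": [[tx, ty, tz], ...], "turn": [[wx, wy, wz], ...], "gripper": [gripper, ...]}. A call has 1 to 12 rows; each row shifts and turns the commanded pose from where the row before left it, along the tool's axes as they then stand; what a row does not reach is not made up. A row lasts 1/8 s, in which the tool goes at most 62.5 mm and 10.7 degrees, less where a joint would pass 70% of its speed; a pose out of reach is approached as far as the arm can. A call is refused whole if a number of a shift passes 0.0625 or a number of a turn 0.188, either way. A call with a gripper value outside its range is refused whole. The fingers move at their own pace and stop on an object; the grip force is fixed at half the most. Time passes only in rows, so rows that do not move let the fingers close. It gives the time, the measured TCP pose, the force, the opening and the grip force at its end, in the units of the state.
- status.get_obs(): the state, without advancing time (a new reading comes with each control period).
- cams.get_image(name): name is "side" or "top"; returns a dict with "img" (420x560x3 uint8, blue, green, red), "vertical_fov" (degrees; the focal length in pixels is half the picture's height over the tangent of half this angle, whatever the lens; pixels are square), "cx", "cy" (the principal point, pixels), "position" and "rotation" of the camera in the world. Camera axes: x right, y up, looking along -z (the intrinsics and any distortion apply to the point x, -y, -z); pixel columns grow to the right and rows downward; lengths in m; the calibration is good to about 2 mm. A picture is of the moment at which its call begins. There is no depth.
- job.job_done(): hands the job in; it is judged then, once.
Trained networks look in the newest picture that a camera, given by its name, has taken for a name from the list of things; names that differ only in an ending like _2 or _b are one class to them, and where a whole thing is asked for, a point or a joint stands for the part that bears it (a point fixed in the world has none). Each returns a list of dicts, best first, with "p" (0 to 1); they miss things now and then, are a little off and sometimes report something else, mostly with a low value. They report only what shows in the picture. A call takes as long as a camera call. They do not tell look-alikes from the thing itself.
- cams.search_frame(camera, query): "xy" ([column, row] in pixels, amid what is visible of it).
- cams.spot_point(camera, query): "xy" ([column, row] in pixels: a listed point, or the origin of a listed thing).
The state is a dict: "clock": time; "joint_pos": joint angles; "joint_vel": joint speeds; "joint_torque": joint torques, N m; "position": TCP position; "eef_rot": TCP orientation; "ft_force": force on the tool from outside, world axes, zero at the start; "wrist_torque": the same for the moment, N m; "opening": finger opening in m; "finger_force": force on a finger pad.
Only numpy, scipy, OpenCV 4.12 (cv2) and the standard library are available. Lean on these libraries where they do the work, as an engineer would, in place of code of your own. Each camera call takes 0.05 s, during which the arm holds its last target. There are 200 camera calls.

## Working session

There is one attempt and no reset: what is moved stays moved. The work goes in short steps, Python scripts to look and compute and a tool call to move; the robot and the scene stay as the last step left them, time stands still between calls to the robot, and variables do not carry over. Pictures are saved under pics/ and viewed, at most 14 in all, crops included, and the job is handed in when it is done.

Besides the shell and the picture viewer there is one more tool, called as name(argument=value, ...), one argument or row to a line, values as JSON. send_rows: Moves the arm, as the interface text tells. Its arguments: {"type":"object","properties":{"slide":{"type":"array","items":{"type":"array","items":{"type":"number"}}},"turn":{"type":"array","items":{"type":"array","items":{"type":"number"}}},"gripper":{"type":"array","items":{"type":"number"}}},"required":["slide","turn","gripper"]}

```bash
ls; mkdir -p pics; python3 - <<'E'
from plant import status, cams, job, ctrl
import cv2
o=status.get_obs(); print({k:o[k] for k in('clock','position','eef_rot','opening')}, ctrl.grip_depth)
for n in('top','side'):
    d=cams.get_image(n); cv2.imwrite(f'pics/{n}0.png',d['img']); print(n,{k:v for k,v in d.items() if k!='img'})
    for q in 'tray3 tray2 weight crucible jar bottle block timer pen scoop'.split():
        print(n,q,[(round(r['p'],2),[round(float(v)) for v in r['xy']]) for r in cams.spot_point(n,q)][:4])
E
```

```text
pics
{'clock': 0.0, 'position': array([0.13683306, 0.60951505, 0.23072937]), 'eef_rot': array([-2.24826708e-05,  1.10182435e-01,  9.93911225e-01, -5.54934639e-04]), 'opening': 0.08560146514083747} 0.0187
top {'vertical_fov': 51.91465432728595, 'cx': 282.53741674374504, 'cy': 211.31225080305572, 'position': array([0.56118054, 0.012487  , 0.93850901]), 'rotation': array([ 0.71078276,  0.01972892, -0.02764199, -0.70259132])}
top tray3 [(0.87, [395, 272]), (0.75, [173, 274])]
top tray2 [(0.87, [395, 272]), (0.75, [173, 274])]
top weight [(0.61, [288, 208])]
top crucible [(0.92, [337, 153]), (0.82, [360, 196])]
top jar [(0.95, [176, 180]), (0.92, [216, 194])]
top bottle [(0.55, [144, 221]), (0.16, [215, 198])]
top block [(0.59, [414, 211])]
top timer [(0.68, [278, 284])]
top pen [(0.58, [319, 198])]
top scoop [(0.73, [252, 192]), (0.43, [290, 206]), (0.21, [319, 198])]
side {'vertical_fov': 45.95155128036029, 'cx': 276.1402095670253, 'cy': 203.83679300273025, 'position': array([ 0.57779696, -0.84018045,  0.5407176 ]), 'rotation': array([ 0.86958804,  0.49348285, -0.01265468, -0.01145303])}
side tray3 [(0.68, [204, 300]), (0.68, [220, 170])]
side tray2 [(0.68, [204, 300]), (0.68, [220, 170])]
side weight [(0.97, [288, 225])]
side crucible [(0.83, [310, 272]), (0.61, [354, 256]), (0.56, [372, 288])]
side jar [(0.75, [307, 166]), (0.61, [291, 183])]
side bottle [(0.61, [266, 152])]
side block [(0.67, [296, 321])]
side timer [(0.68, [209, 218])]
side pen [(0.65, [297, 242])]
side scoop [(0.72, [299, 203])]
```

View pics/top0.png

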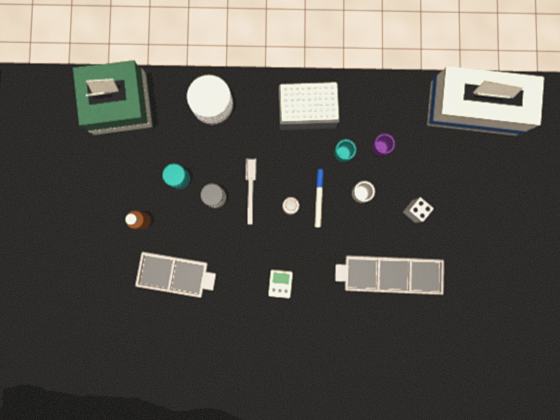

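View pics/side0.png

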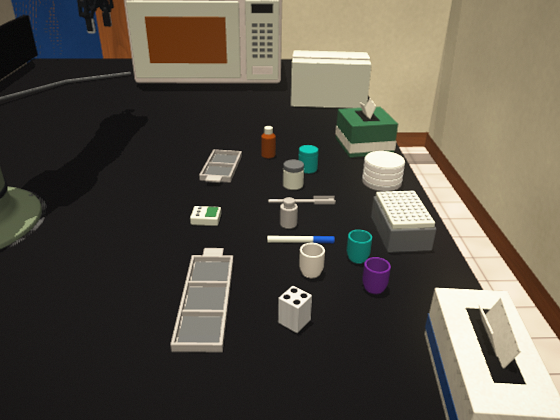

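The things that could be taken for the wrong one, in top-view pixels:
- **Crucible:** white (363,191), against turquoise (346,150) and purple (384,144).
- **Jar:** grey cap (213,195), against turquoise (176,176).
- **The rest, each unique:** weight (290,206), bottle (138,219), block (419,210).
- **Trays:** tray2 (172,275) with its tab to the right, tray3 (394,275) with its tab to the left.

By the description I choose the white crucible and the grey-capped jar. Next I measure by silhouette fit.

```bash
cat > h.py <<'E'
from plant import status, cams, job, ctrl
import cv2, numpy as np
from scipy.spatial.transform import Rotation as R
from scipy.optimize import minimize
def proj(d,P):
    w,x,y,z=d['rotation']; p=R.from_quat([x,y,z,w]).inv().apply(np.asarray(P)-d['position'])
    f=d['img'].shape[0]/2/np.tan(np.radians(d['vertical_fov']/2))
    return np.c_[d['cx']+f*p[:,0]/-p[:,2], d['cy']-f*p[:,1]/-p[:,2]]
a=np.linspace(0,2*np.pi,40,endpoint=False)
ring=lambda dia,z:np.c_[dia/2*np.cos(a),dia/2*np.sin(a),0*a+z]/1e3
box=lambda x0,x1,y0,y1,z0,z1:np.array([[x,y,z] for x in(x0,x1) for y in(y0,y1) for z in(z0,z1)])/1e3
M=dict(weight=[np.r_[ring(34,0),ring(34,42)],np.r_[ring(24,47),ring(24,56)],np.r_[ring(14,40),ring(14,50)]],
 crucible=[np.r_[ring(32,0),ring(42,14),ring(42,48)]], jar=[np.r_[ring(46,0),ring(46,53)]],
 bottle=[np.r_[ring(36,0),ring(36,54),ring(21,62)],np.r_[ring(21,60),ring(21,76)]],
 block=[box(-18,18,-18,18,0,50)],
 tray3=[box(-104,104,-36,36,0,14),box(100,126,-17,17,12,14)], tray2=[box(-70,70,-36,36,0,14),box(66,92,-17,17,12,14)])
def mask(d,seed,thr):
    m=(d['img'].max(2)>thr).astype(np.uint8)
    n,l,st,c=cv2.connectedComponentsWithStats(m)
    k=min((k for k in range(1,n) if st[k,4]>60),key=lambda k:np.hypot(*(np.argwhere(l==k)[:,::-1]-seed).T).min())
    cs,_=cv2.findContours((l==k).astype(np.uint8),cv2.RETR_EXTERNAL,cv2.CHAIN_APPROX_NONE)
    o=np.zeros(m.shape,np.uint8); cv2.drawContours(o,cs,-1,1,-1); return o
def render(d,parts,s,z=0):
    x,y,t=s; S=4; h,w=d['img'].shape[:2]; im=np.zeros((h*S,w*S),np.uint8)
    for P in parts:
        q=R.from_euler('z',t).apply(P)+[x,y,z]
        u=cv2.convexHull(((proj(d,q)+.5)*S-.5).astype(np.float32))
        cv2.fillPoly(im,[np.round(u*16).astype(np.int32)],255,shift=4)
    return cv2.resize(im,(w,h),interpolation=cv2.INTER_AREA)/255.
def fit(name,ds,seeds,s0,thr=45,z=0):
    ms=[mask(d,s,thr) for d,s in zip(ds,seeds)]
    yaw=name in('block','tray2','tray3')
    def c(v):
        s=[v[0],v[1],v[2]/5 if yaw else 0]
        return sum(np.abs(render(d,M[name],s,z)-m).sum()/m.sum() for d,m in zip(ds,ms))
    s0=np.array([s0[0],s0[1],s0[2]*5])
    sim=np.array([s0]+[s0+e for e in np.diag([.01,.01,.8])])
    r=minimize(c,s0,method='Nelder-Mead',options=dict(initial_simplex=sim,xatol=2e-4,fatol=1e-4))
    return [round(float(v),4) for v in(r.x[0],r.x[1],r.x[2]/5)],round(r.fun,3),[int(m.sum()) for m in ms]
def ground(d,uv,z):
    f=lambda q:((proj(d,[[q[0],q[1],z]])[0]-uv)**2).sum()
    return minimize(f,[.55,0],method='Nelder-Mead',options=dict(xatol=1e-5,fatol=1e-5)).x
E
cat > m.py <<'E'
from h import *
D={n:cams.get_image(n) for n in('top','side')}
S=dict(weight=((290,206),(288,217),.05,0),crucible=((363,191),(312,262),.04,0),jar=((213,195),(293,176),.05,0),
 bottle=((138,219),(268,145),.05,0),block=((419,210),(295,310),.05,.6),tray3=((347,272),(213,255),.014,1.55),tray2=((208,281),(213,178),.014,-1.75))
for k,(t,s,z,y) in S.items():
    p=ground(D['top'],t if 'tray' not in k else {'tray3':(394,275),'tray2':(172,275)}[k],z)
    for nm in(['top','side'],['top'],['side']):
        print(k,nm,fit(k,[D[n] for n in nm],[dict(top=t,side=s)[n] for n in nm],[p[0],p[1],y]))
cv2.imwrite('pics/c1.png',cv2.resize(D['top']['img'][130:310,115:455],None,fx=2.3,fy=2.3,interpolation=cv2.INTER_CUBIC))
E
python3 m.py
```

```text
weight ['top', 'side'] ([0.6343, -0.0128, 0.0448], np.float64(1.432), [186204, 872])
weight ['top'] ([0.9618, -0.5674, 2.2454], np.float64(0.998), [186204])
weight ['side'] ([0.6343, -0.0128, 0.0448], np.float64(0.434), [872])
crucible ['top', 'side'] ([0.6655, -0.1649, -0.0477], np.float64(1.411), [186204, 1330])
crucible ['top'] ([0.8765, -0.5234, 1.9296], np.float64(0.997), [186204])
crucible ['side'] ([0.6655, -0.1649, -0.0523], np.float64(0.413), [1330])
jar ['top', 'side'] ([0.6526, 0.15, 0.186], np.float64(1.468), [186204, 1106])
jar ['top'] ([0.7517, 0.4676, -3.8988], np.float64(0.996), [186204])
jar ['side'] ([0.6526, 0.1498, 0.1872], np.float64(0.47), [1106])
bottle ['top', 'side'] ([0.5996, 0.311, -0.0405], np.float64(1.049), [186204, 435])
bottle ['top'] ([0.5413, 0.4784, -0.0223], np.float64(0.997), [186204])
bottle ['side'] ([0.5996, 0.3106, -0.0423], np.float64(0.05), [435])
block ['top', 'side'] ([0.6287, -0.2838, 0.8736], np.float64(1.023), [186204, 1260])
block ['top'] ([0.6934, -0.5063, 0.9827], np.float64(0.997), [186204])
block ['side'] ([0.6287, -0.2838, 0.8643], np.float64(0.025), [1260])
tray3 ['top', 'side'] ([0.4895, -0.2373, 1.5367], np.float64(1.007), [186204, 4891])
tray3 ['top'] ([0.4362, -0.2569, 3.0405], np.float64(0.98), [186204])
tray3 ['side'] ([0.4895, -0.2373, 1.5368], np.float64(0.026), [4891])
tray2 ['top', 'side'] ([0.4846, 0.2375, -1.7284], np.float64(1.047), [186204, 1090])
tray2 ['top'] ([0.3978, 0.3047, -2.1395], np.float64(0.986), [186204])
tray2 ['side'] ([0.4846, 0.2376, -1.7286], np.float64(0.06), [1090])
```

View pics/c1.png

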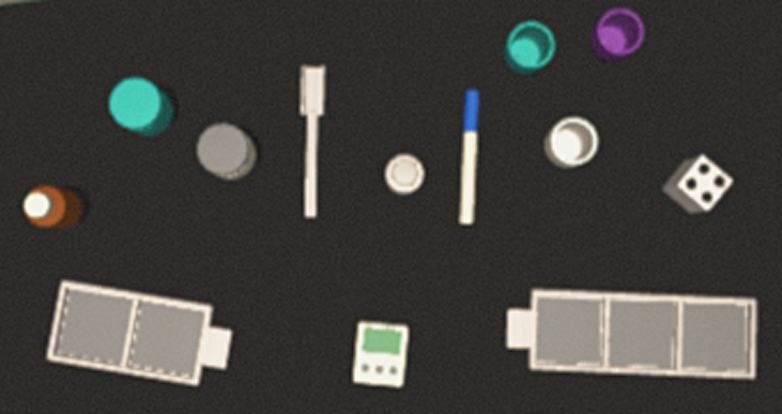

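The crop shows the white crucible at crop (571,141), the grey-capped jar at (226,150), the weight at (404,174), the bottle at (48,206) and the block at (698,183). The tray3 tab is on the left (robot +y) and the tray2 tab on the right. The background is brighter in the top view, so I refit with a higher threshold.

```bash
sed -i "s/^    for nm in.*/    for nm,th in((['top','side'],80),(['top'],80),(['side'],80),(['side'],60)):/; s/\[p\[0\],p\[1\],y\])/[p[0],p[1],y],th)/; s/print(k,nm/print(k,th,nm/; /imwrite/d" m.py; python3 m.py
```

```text
weight 80 ['top', 'side'] ([0.6345, -0.0136, 0.0482], np.float64(0.527), [255, 765])
weight 80 ['top'] ([0.6355, -0.0139, 0.0708], np.float64(0.094), [255])
weight 80 ['side'] ([0.6341, -0.0123, 0.0515], np.float64(0.408), [765])
weight 60 ['side'] ([0.6344, -0.0126, 0.0859], np.float64(0.431), [849])
crucible 80 ['top', 'side'] ([0.6655, -0.1669, 0.0397], np.float64(0.492), [419, 1261])
crucible 80 ['top'] ([0.6661, -0.1672, 0.0819], np.float64(0.081), [419])
crucible 80 ['side'] ([0.6651, -0.165, 0.076], np.float64(0.391), [1261])
crucible 60 ['side'] ([0.665, -0.1652, 0.0467], np.float64(0.398), [1292])
jar 80 ['top', 'side'] ([0.6537, 0.1502, -0.0007], np.float64(0.579), [482, 954])
jar 80 ['top'] ([0.6541, 0.1502, 0.0133], np.float64(0.041), [482])
jar 80 ['side'] ([0.6538, 0.1516, -0.0013], np.float64(0.535), [954])
jar 60 ['side'] ([0.6537, 0.1502, 0.0215], np.float64(0.448), [1056])
bottle 80 ['top', 'side'] ([0.6005, 0.3094, -0.0329], np.float64(0.535), [280, 367])
bottle 80 ['top'] ([0.6008, 0.3089, -0.067], np.float64(0.392), [280])
bottle 80 ['side'] ([0.5999, 0.3117, -0.
[... 311 characters left out ...]
loat64(0.026), [1228])
block 60 ['side'] ([0.6287, -0.2834, 0.8828], np.float64(0.023), [1242])
tray3 80 ['top', 'side'] ([0.4892, -0.2369, 1.5433], np.float64(0.077), [3766, 4790])
tray3 80 ['top'] ([0.4898, -0.2385, 1.5461], np.float64(0.058), [3766])
tray3 80 ['side'] ([0.4893, -0.2369, 1.5407], np.float64(0.016), [4790])
tray3 60 ['side'] ([0.4894, -0.237, 1.5404], np.float64(0.016), [4825])
tray2 80 ['top', 'side'] ([0.4847, 0.2394, -1.725], np.float64(0.117), [2682, 1026])
tray2 80 ['top'] ([0.4864, 0.2392, -1.7245], np.float64(0.059), [2682])
tray2 80 ['side'] ([0.484, 0.2393, -1.7219], np.float64(0.041), [1026])
tray2 60 ['side'] ([0.4845, 0.2389, -1.7278], np.float64(0.051), [1077])
```

send_rows(
  slide=[
    [0, 0, 0],
    [0, 0, 0],
    [0, 0, 0],
    [0, 0, 0],
    [0, 0, 0],
    [0, 0, 0],
    [0, 0, 0],
    [0, 0, 0],
    [-0.038, 0.032, 0.005],
    [-0.038, 0.032, 0.005],
    [-0.038, 0.032, 0.005],
    [-0.038, 0.032, 0.005],
  ],
  turn=[
    [0, 0, 0.1726],
    [0, 0, 0.1726],
    [0, 0, 0.1726],
    [0, 0, 0.1726],
    [0, 0, 0.1726],
    [0, 0, 0.1726],
    [0, 0, 0.1726],
    [0, 0, 0.1726],
    [0, 0, 0],
    [0, 0, 0],
    [0, 0, 0],
    [0, 0, 0],
  ],
  gripper=[1, 1, 1, 1, 1, 1, 1, 1, 1, 1, 1, 1],
)

```text
clock: 2.8
position: [0.261, 0.4527, 0.2113]
eef_rot: [-0.0, 0.718, 0.696, 0.0]
ft_force: [1.0, 0.5, -1.2]
opening: 0.0858
finger_force: 0.0
```

send_rows(
  slide=[
    [-0.038, 0.032, 0.005],
    [-0.038, 0.032, 0.005],
    [-0.038, 0.032, 0.005],
    [-0.038, 0.032, 0.005],
    [-0.038, 0.032, 0.005],
    [-0.038, 0.032, 0.005],
    [-0.038, 0.032, 0.005],
    [-0.038, 0.032, 0.005],
    [-0.038, 0.032, 0.005],
    [-0.038, 0.032, 0.005],
    [-0.02, 0.02, 0.005],
    [0, 0, 0],
  ],
  turn=[
    [0, 0, 0],
    [0, 0, 0],
    [0, 0, 0],
    [0, 0, 0],
    [0, 0, 0],
    [0, 0, 0],
    [0, 0, 0],
    [0, 0, 0],
    [0, 0, 0],
    [0, 0, 0],
    [0, 0, 0],
    [0, 0, 0],
  ],
  gripper=[1, 1, 1, 1, 1, 1, 1, 1, 1, 1, 1, 1],
)

```text
clock: 4.3
position: [0.5884, 0.0415, 0.1558]
eef_rot: [0.0, 0.719, 0.695, -0.0]
ft_force: [-0.0, 1.4, -0.6]
opening: 0.0853
finger_force: 0.0
```

```bash
cat > go.py <<'E'
import sys
from h import *
T=dict(weight=(.6345,-.0135,-1.7),crucible=(.666,-.166,-1.7),jar=(.654,.150,-1.7),bottle=(.600,.310,-8.9),block=(.629,-.2845,-39.6),
 b3a=(.4913,-.1695,-1.7),b3b=(.4893,-.2375,-1.7),b3c=(.4873,-.3055,-1.7),b2a=(.4798,.2057,-8.9),b2b=(.4902,.2729,-8.9))
o=status.get_obs(); w,x,y,z=o['eef_rot']; r=R.from_quat([x,y,z,w]); m=r.as_matrix()
yaw=np.degrees(np.arctan2(m[1,1],m[0,1])); print('t',round(o['clock'],2),'pos',np.round(o['position'],4),'yaw',yaw.round(2),'tilt z',m[:,2].round(4),'F',np.round(o['ft_force'],1),'open',round(o['opening'],4),'j',np.round(o['joint_pos'],2))
for k in sys.argv[1:]:
    n,zz=k.split(','); X,Y,t=T[n]; d=np.array([X,Y,float(zz)])-o['position']
    c=m.copy(); print(n,'slide(now axes)',(m.T@d).round(4),'turn z',round(np.radians(yaw-t),4))
    t=np.radians(t); ty=np.array([np.cos(t),np.sin(t)]); tx=np.array([-ty[1],ty[0]]); print('   slide after turn',(tx@d[:2]).round(4),(ty@d[:2]).round(4),round(-d[2],4))
E
python3 go.py weight,0.014
```

```text
t 4.3 pos [0.5884 0.0415 0.1558] yaw -1.93 tilt z [-1.e-04 -9.e-04 -1.e+00] F [-0.   1.4 -0.6] open 0.0853 j [-0.42  0.58  0.36  1.78 -0.27  0.82  0.03]
weight slide(now axes) [-0.0533  0.0479  0.1419] turn z -0.0041
   slide after turn -0.0536 0.0477 0.1418
```

send_rows(
  slide=[
    [-0.027, 0.024, 0],
    [-0.0265, 0.024, 0],
    [0, 0, 0.03],
    [0, 0, 0.03],
    [0, 0, 0.03],
    [0, 0, 0.03],
    [0, 0, 0.022],
    [0, 0, 0],
    [0, 0, 0],
    [0, 0, 0],
    [0, 0, 0],
    [0, 0, 0],
  ],
  turn=[
    [0, 0, 0],
    [0, 0, 0],
    [0, 0, 0],
    [0, 0, 0],
    [0, 0, 0],
    [0, 0, 0],
    [0, 0, 0],
    [0, 0, 0],
    [0, 0, 0],
    [0, 0, 0],
    [0, 0, 0],
    [0, 0, 0],
  ],
  gripper=[1, 1, 1, 1, 1, 1, 1, 1, 0, 0, 0, 0],
)

```text
clock: 5.8
position: [0.6345, -0.0113, 0.0153]
eef_rot: [0.0, 0.718, 0.696, 0.001]
ft_force: [-2.6, 0.8, 10.7]
opening: 0.0329
finger_force: 58.7
```

```bash
python3 go.py b3a,0.13
```

```text
t 5.8 pos [ 0.6345 -0.0113  0.0153] yaw -1.77 tilt z [ 1.2e-03  2.0e-04 -1.0e+00] F [-2.6  0.8 10.7] open 0.0329 j [-0.25  0.84  0.27  1.71 -0.34  0.64  0.18]
b3a slide(now axes) [-0.1626 -0.1381 -0.1149] turn z -0.0012
   slide after turn -0.1624 -0.1384 -0.1147
```

send_rows(
  slide=[
    [0, 0, -0.015],
    [0, 0, -0.03],
    [0, 0, -0.03],
    [-0.02, -0.018, -0.04],
    [-0.035, -0.03, 0],
    [-0.035, -0.03, 0],
    [-0.035, -0.03, 0],
    [-0.025, -0.02, 0],
    [-0.0105, -0.01, 0],
    [0, 0, 0.04],
    [0, 0, 0.03],
    [0, 0, 0],
  ],
  turn=[
    [0, 0, 0],
    [0, 0, 0],
    [0, 0, 0],
    [0, 0, 0],
    [0, 0, 0],
    [0, 0, 0],
    [0, 0, 0],
    [0, 0, 0],
    [0, 0, 0],
    [0, 0, 0],
    [0, 0, 0],
    [0, 0, 0],
  ],
  gripper=[0, 0, 0, 0, 0, 0, 0, 0, 0, 0, 0, 0],
)

```text
clock: 7.3
position: [0.4904, -0.1668, 0.0583]
eef_rot: [-0.001, 0.718, 0.696, -0.001]
ft_force: [0.4, -0.1, -2.3]
opening: 0.0319
finger_force: 60.3
```

```bash
python3 go.py b3a,0.022; python3 - <<'E'
from h import *
im=[cams.get_image(n)['img'] for n in('top','side')]
cv2.imwrite('pics/p1.png',np.hstack([cv2.resize(im[0][200:320,310:460],None,fx=2.6,fy=2.6),cv2.resize(im[1][150:350,120:320],(400,312))]))
E
```

```text
t 7.3 pos [ 0.4904 -0.1668  0.0583] yaw -1.74 tilt z [-2.8e-03  9.0e-04 -1.0e+00] F [ 0.4 -0.1 -2.3] open 0.0319 j [ 0.02  0.64  0.27  2.02 -0.32  0.53  0.49]
b3a slide(now axes) [-0.0027  0.0011  0.0363] turn z -0.0007
   slide after turn -0.0027 0.001 0.0363
```

View pics/p1.png

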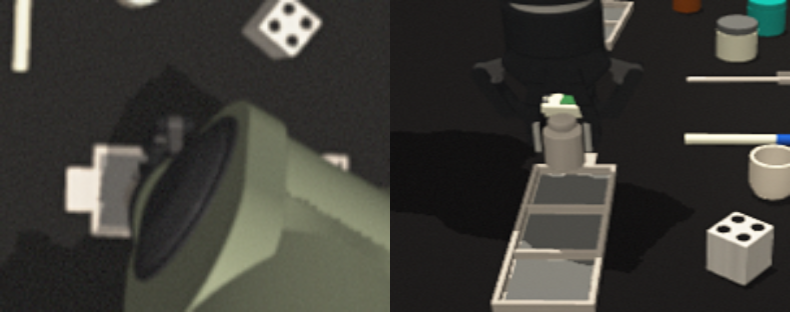

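The weight is held upright over the tab bay of tray3 (crop about (565,145)). Lowering it.

send_rows(
  slide=[
    [0, 0, 0.014],
    [0, 0, 0.012],
    [0, 0, 0.007],
    [0, 0, 0.002],
    [0, 0, 0.001],
    [0, 0, 0],
  ],
  turn=[
    [0, 0, 0],
    [0, 0, 0],
    [0, 0, 0],
    [0, 0, 0],
    [0, 0, 0],
    [0, 0, 0],
  ],
  gripper=[0, 0, 0, 0, 0, 0],
)

```text
clock: 8.15
position: [0.4912, -0.1675, 0.0235]
eef_rot: [0.0, 0.718, 0.696, 0.0]
ft_force: [0.9, 1.0, -3.4]
opening: 0.0321
finger_force: 60.3
```

send_rows(
  slide=[
    [0, 0, 0.0015],
    [0, 0, 0.0015],
    [0, 0, 0.001],
    [0, 0, 0],
  ],
  turn=[
    [0, 0, 0],
    [0, 0, 0],
    [0, 0, 0],
    [0, 0, 0],
  ],
  gripper=[0, 0, 0, 0],
)

```text
clock: 8.65
position: [0.4911, -0.1675, 0.0194]
eef_rot: [0.0, 0.718, 0.696, 0.0]
ft_force: [-1.7, 0.1, 0.9]
opening: 0.0323
finger_force: 61.2
```

send_rows(
  slide=[
    [0, 0, 0.0005],
    [0, 0, 0],
    [0, 0, 0],
    [0, 0, 0],
    [0, 0, -0.03],
    [0, 0, -0.04],
    [0, 0, -0.04],
    [0, 0, 0],
  ],
  turn=[
    [0, 0, 0],
    [0, 0, 0],
    [0, 0, 0],
    [0, 0, 0],
    [0, 0, 0],
    [0, 0, 0],
    [0, 0, 0],
    [0, 0, 0],
  ],
  gripper=[0, 0.9, 0.9, 0.9, 1, 1, 1, 1],
)

```text
clock: 9.65
position: [0.4924, -0.1678, 0.1313]
eef_rot: [0.002, 0.718, 0.696, 0.001]
ft_force: [1.2, -0.6, -0.9]
opening: 0.0851
finger_force: 0.0
```

```bash
python3 go.py crucible,0.13 crucible,0.018
```

```text
t 9.65 pos [ 0.4924 -0.1678  0.1313] yaw -1.77 tilt z [ 4.3e-03 -7.0e-04 -1.0e+00] F [ 1.2 -0.6 -0.9] open 0.0851 j [-0.04  0.52  0.34  1.98 -0.27  0.68  0.44]
crucible slide(now axes) [0.0072 0.1734 0.002 ] turn z -0.0012
   slide after turn 0.007 0.1734 0.0013
crucible slide(now axes) [0.0072 0.1729 0.114 ] turn z -0.0012
   slide after turn 0.007 0.1734 0.1133
```

send_rows(
  slide=[
    [0.0015, 0.035, 0],
    [0.0015, 0.04, 0],
    [0.0015, 0.04, 0],
    [0.0015, 0.04, 0],
    [0.001, 0.018, 0.01],
    [0, 0, 0.035],
    [0, 0, 0.035],
    [0, 0, 0.033],
    [0, 0, 0],
    [0, 0, 0],
    [0, 0, 0],
    [0, 0, 0],
  ],
  turn=[
    [0, 0, 0],
    [0, 0, 0],
    [0, 0, 0],
    [0, 0, 0],
    [0, 0, 0],
    [0, 0, 0],
    [0, 0, 0],
    [0, 0, 0],
    [0, 0, 0],
    [0, 0, 0],
    [0, 0, 0],
    [0, 0, 0],
  ],
  gripper=[0.8, 0.8, 0.8, 0.8, 0.8, 0.8, 0.8, 0.8, 0.8, 0, 0, 0],
)

```text
clock: 11.15
position: [0.6651, -0.1661, 0.0175]
eef_rot: [0.001, 0.718, 0.696, 0.001]
ft_force: [-0.9, 0.2, 8.1]
opening: 0.0402
finger_force: 61.2
```

```bash
python3 go.py b3b,0.13
```

```text
t 11.15 pos [ 0.6651 -0.1661  0.0175] yaw -1.77 tilt z [ 2.1e-03 -4.0e-04 -1.0e+00] F [-0.9  0.2  8.1] open 0.0402 j [-0.02  0.9   0.29  1.56 -0.34  0.73  0.39]
b3b slide(now axes) [-0.0768 -0.1732 -0.1128] turn z -0.0012
   slide after turn -0.0766 -0.1736 -0.1125
```

send_rows(
  slide=[
    [0, 0, -0.015],
    [0, 0, -0.03],
    [0, 0, -0.035],
    [-0.008, -0.02, -0.033],
    [-0.016, -0.036, 0],
    [-0.018, -0.04, 0],
    [-0.018, -0.04, 0],
    [-0.012, -0.028, 0],
    [-0.0048, -0.0092, 0],
    [0, 0, 0.04],
    [0, 0, 0.03],
    [0, 0, 0],
  ],
  turn=[
    [0, 0, 0],
    [0, 0, 0],
    [0, 0, 0],
    [0, 0, 0],
    [0, 0, 0],
    [0, 0, 0],
    [0, 0, 0],
    [0, 0, 0],
    [0, 0, 0],
    [0, 0, 0],
    [0, 0, 0],
    [0, 0, 0],
  ],
  gripper=[0, 0, 0, 0, 0, 0, 0, 0, 0, 0, 0, 0],
)

```text
clock: 12.65
position: [0.4885, -0.2367, 0.058]
eef_rot: [-0.001, 0.718, 0.696, -0.0]
ft_force: [0.4, 0.2, 0.4]
opening: 0.0405
finger_force: 60.7
```

```bash
python3 go.py b3b,0.0215; python3 - <<'E'
from h import *
im=[cams.get_image(n)['img'] for n in('top','side')]
cv2.imwrite('pics/p2.png',cv2.resize(im[1][150:370,120:400],None,fx=2,fy=2))
E
```

```text
t 12.65 pos [ 0.4885 -0.2367  0.058 ] yaw -1.74 tilt z [-0.002  0.001 -1.   ] F [0.4 0.2 0.4] open 0.0405 j [ 0.14  0.67  0.28  1.95 -0.33  0.56  0.61]
b3b slide(now axes) [-0.0008  0.0009  0.0365] turn z -0.0007
   slide after turn -0.0008 0.0008 0.0365
```

View pics/p2.png

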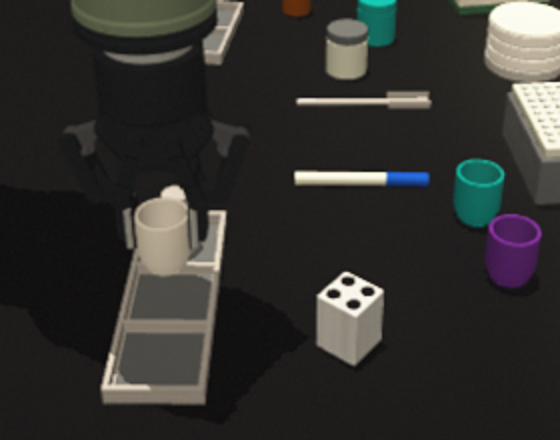

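The crucible is held upright (crop (163,235)) over the middle bay. The weight's knob shows behind it at (173,192). Lowering.

send_rows(
  slide=[
    [0, 0, 0.014],
    [0, 0, 0.012],
    [0, 0, 0.008],
    [0, 0, 0.001],
    [0, 0, 0.001],
    [0, 0, 0],
  ],
  turn=[
    [0, 0, 0],
    [0, 0, 0],
    [0, 0, 0],
    [0, 0, 0],
    [0, 0, 0],
    [0, 0, 0],
  ],
  gripper=[0, 0, 0, 0, 0, 0],
)

```text
clock: 13.5
position: [0.4889, -0.2373, 0.023]
eef_rot: [0.0, 0.718, 0.696, 0.0]
ft_force: [-0.8, -0.0, -0.5]
opening: 0.0402
finger_force: 60.7
```

send_rows(
  slide=[
    [0, 0, 0.001],
    [0, 0, 0],
  ],
  turn=[
    [0, 0, 0],
    [0, 0, 0],
  ],
  gripper=[0, 0],
)

```text
clock: 13.75
position: [0.4888, -0.2372, 0.0219]
eef_rot: [0.0, 0.718, 0.696, 0.0]
ft_force: [-0.3, 0.1, -0.4]
opening: 0.0401
finger_force: 60.7
```

send_rows(
  slide=[
    [0, 0, 0.001],
    [0, 0, 0],
  ],
  turn=[
    [0, 0, 0],
    [0, 0, 0],
  ],
  gripper=[0, 0],
)

```text
clock: 14.0
position: [0.4889, -0.2373, 0.0214]
eef_rot: [0.0, 0.718, 0.696, 0.0]
ft_force: [-3.8, 2.1, 14.5]
opening: 0.0402
finger_force: 62.3
```

send_rows(
  slide=[
    [0, 0, 0],
    [0, 0, 0],
    [0, 0, 0],
    [0, 0, -0.03],
    [0, 0, -0.04],
    [0, 0, -0.04],
    [0, 0, 0],
  ],
  turn=[
    [0, 0, 0],
    [0, 0, 0],
    [0, 0, 0],
    [0, 0, 0],
    [0, 0, 0],
    [0, 0, 0],
    [0, 0, 0],
  ],
  gripper=[0.9, 0.9, 0.9, 1, 1, 1, 1],
)

```text
clock: 14.88
position: [0.49, -0.2378, 0.1333]
eef_rot: [0.002, 0.718, 0.696, 0.001]
ft_force: [-0.5, 0.6, 0.3]
opening: 0.0854
finger_force: 0.0
```

```bash
python3 go.py jar,0.13 jar,0.020
```

```text
t 14.88 pos [ 0.49   -0.2378  0.1333] yaw -1.77 tilt z [ 0.0041 -0.0013 -1.    ] F [-0.5  0.6  0.3] open 0.0854 j [ 0.09  0.55  0.35  1.92 -0.28  0.71  0.57]
jar slide(now axes) [0.3926 0.152  0.0035] turn z -0.0011
   slide after turn 0.3925 0.1524 0.0033
jar slide(now axes) [0.3928 0.1515 0.1135] turn z -0.0011
   slide after turn 0.3925 0.1524 0.1133
```

send_rows(
  slide=[
    [0.03, 0.0117, 0],
    [0.044, 0.017, 0],
    [0.044, 0.017, 0],
    [0.044, 0.017, 0],
    [0.044, 0.017, 0],
    [0.044, 0.017, 0],
    [0.044, 0.017, 0],
    [0.044, 0.017, 0],
    [0.0345, 0.0133, 0],
    [0.02, 0.008, 0.01],
    [0, 0, 0.02],
    [0, 0, 0],
  ],
  turn=[
    [0, 0, 0],
    [0, 0, 0],
    [0, 0, 0],
    [0, 0, 0],
    [0, 0, 0],
    [0, 0, 0],
    [0, 0, 0],
    [0, 0, 0],
    [0, 0, 0],
    [0, 0, 0],
    [0, 0, 0],
    [0, 0, 0],
  ],
  gripper=[1, 1, 1, 1, 1, 1, 1, 1, 1, 1, 1, 1],
)

```text
clock: 16.38
position: [0.6513, 0.1485, 0.0984]
eef_rot: [-0.001, 0.718, 0.696, -0.002]
ft_force: [0.3, 0.2, -0.2]
opening: 0.0853
finger_force: 0.0
```

```bash
python3 go.py jar,0.020
```

```text
t 16.38 pos [0.6513 0.1485 0.0984] yaw -1.85 tilt z [-0.0037 -0.0019 -1.    ] F [ 0.3  0.2 -0.2] open 0.0853 j [-0.53  0.77  0.35  1.59 -0.32  0.84 -0.09]
jar slide(now axes) [0.0017 0.0029 0.0783] turn z -0.0026
   slide after turn 0.0016 0.0026 0.0784
```

send_rows(
  slide=[
    [0.001, 0.0015, 0.025],
    [0, 0, 0.03],
    [0, 0, 0.021],
    [0, 0, 0],
    [0, 0, 0],
    [0, 0, 0],
    [0, 0, 0],
  ],
  turn=[
    [0, 0, 0],
    [0, 0, 0],
    [0, 0, 0],
    [0, 0, 0],
    [0, 0, 0],
    [0, 0, 0],
    [0, 0, 0],
  ],
  gripper=[1, 1, 1, 1, 0, 0, 0],
)

```text
clock: 17.25
position: [0.6548, 0.1515, 0.0262]
eef_rot: [0.0, 0.718, 0.696, 0.001]
ft_force: [-3.6, -0.3, 9.1]
opening: 0.0446
finger_force: 60.2
```

```bash
python3 go.py b3c,0.13
```

```text
t 17.25 pos [0.6548 0.1515 0.0262] yaw -1.77 tilt z [ 1.3e-03  5.0e-04 -1.0e+00] F [-3.6 -0.3  9.1] open 0.0446 j [-0.5   0.87  0.31  1.6  -0.36  0.72 -0.06]
b3c slide(now axes) [-0.4619 -0.1533 -0.1043] turn z -0.0012
   slide after turn -0.4617 -0.1539 -0.1038
```

send_rows(
  slide=[
    [0, 0, 0],
    [0, 0, 0],
    [0, 0, 0.007],
    [0, 0, 0],
    [0, 0, 0],
    [0, 0, 0],
    [0, 0, 0],
  ],
  turn=[
    [0, 0, 0],
    [0, 0, 0],
    [0, 0, 0],
    [0, 0, 0],
    [0, 0, 0],
    [0, 0, 0],
    [0, 0, 0],
  ],
  gripper=[0.8, 0.8, 0.8, 0.8, 0, 0, 0],
)

```text
clock: 18.12
position: [0.6545, 0.1513, 0.0181]
eef_rot: [0.0, 0.718, 0.696, 0.0]
ft_force: [0.9, -0.6, 3.7]
opening: 0.0448
finger_force: 61.1
```

```bash
python3 go.py b3c,0.15
```

```text
t 18.12 pos [0.6545 0.1513 0.0181] yaw -1.77 tilt z [ 4.e-04  1.e-04 -1.e+00] F [ 0.9 -0.6  3.7] open 0.0448 j [-0.5   0.88  0.3   1.6  -0.36  0.71 -0.06]
b3c slide(now axes) [-0.4618 -0.153  -0.132 ] turn z -0.0012
   slide after turn -0.4616 -0.1536 -0.1319
```

send_rows(
  slide=[
    [0, 0, -0.015],
    [0, 0, -0.035],
    [0, 0, -0.042],
    [-0.03, -0.01, -0.04],
    [-0.044, -0.0146, 0],
    [-0.044, -0.0146, 0],
    [-0.044, -0.0146, 0],
    [-0.044, -0.0146, 0],
    [-0.044, -0.0146, 0],
    [-0.044, -0.0146, 0],
    [-0.044, -0.0146, 0],
    [-0.044, -0.0146, 0],
  ],
  turn=[
    [0, 0, 0],
    [0, 0, 0],
    [0, 0, 0],
    [0, 0, 0],
    [0, 0, 0],
    [0, 0, 0],
    [0, 0, 0],
    [0, 0, 0],
    [0, 0, 0],
    [0, 0, 0],
    [0, 0, 0],
    [0, 0, 0],
  ],
  gripper=[0, 0, 0, 0, 0, 0, 0, 0, 0, 0, 0, 0],
)

```text
clock: 19.62
position: [0.5153, -0.228, 0.1508]
eef_rot: [0.0, 0.718, 0.696, 0.0]
ft_force: [1.0, -0.6, -1.4]
opening: 0.0448
finger_force: 61.4
```

send_rows(
  slide=[
    [-0.044, -0.0146, 0],
    [-0.0245, -0.0116, 0],
    [-0.01, 0, 0],
    [0, 0, 0.03],
    [0, 0, 0.035],
    [0, 0, 0.025],
    [0, 0, 0],
    [0, 0, 0],
  ],
  turn=[
    [0, 0, 0],
    [0, 0, 0],
    [0, 0, 0],
    [0, 0, 0],
    [0, 0, 0],
    [0, 0, 0],
    [0, 0, 0],
    [0, 0, 0],
  ],
  gripper=[0, 0, 0, 0, 0, 0, 0, 0],
)

```text
clock: 20.62
position: [0.4879, -0.3042, 0.061]
eef_rot: [0.001, 0.718, 0.696, 0.0]
ft_force: [0.5, -0.7, -1.0]
opening: 0.0445
finger_force: 61.5
```

```bash
python3 go.py b3c,0.022; python3 - <<'E'
from h import *
im=[cams.get_image(n)['img'] for n in('top','side')]
cv2.imwrite('pics/p3.png',cv2.resize(im[1][150:370,120:400],None,fx=2,fy=2))
E
```

```text
t 20.62 pos [ 0.4879 -0.3042  0.061 ] yaw -1.74 tilt z [ 1.1e-03 -5.0e-04 -1.0e+00] F [ 0.5 -0.7 -1. ] open 0.0445 j [ 0.25  0.7   0.3   1.87 -0.34  0.62  0.72]
b3c slide(now axes) [-0.0013 -0.0006  0.039 ] turn z -0.0008
   slide after turn -0.0013 -0.0006 0.039
```

View pics/p3.png

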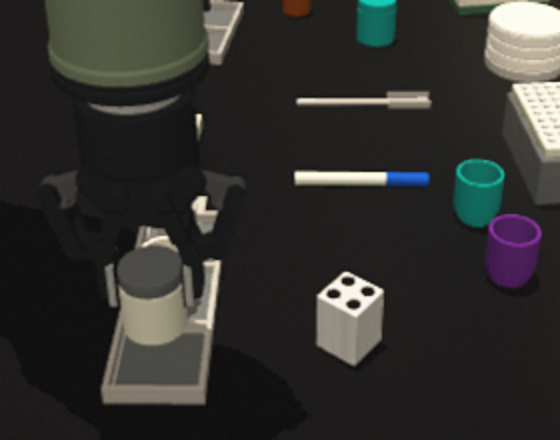

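The jar is held upright over the far bay (crop (153,300)). Lowering.

send_rows(
  slide=[
    [0, 0, 0.014],
    [0, 0, 0.013],
    [0, 0, 0.008],
    [0, 0, 0.001],
    [0, 0, 0.001],
    [0, 0, 0],
  ],
  turn=[
    [0, 0, 0],
    [0, 0, 0],
    [0, 0, 0],
    [0, 0, 0],
    [0, 0, 0],
    [0, 0, 0],
  ],
  gripper=[0, 0, 0, 0, 0, 0],
)

```text
clock: 21.48
position: [0.4873, -0.3043, 0.023]
eef_rot: [0.0, 0.718, 0.696, 0.0]
ft_force: [0.0, 0.4, -1.3]
opening: 0.0444
finger_force: 61.5
```

send_rows(
  slide=[
    [0, 0, 0.001],
    [0, 0, 0],
  ],
  turn=[
    [0, 0, 0],
    [0, 0, 0],
  ],
  gripper=[0, 0],
)

```text
clock: 21.72
position: [0.4873, -0.3043, 0.022]
eef_rot: [0.0, 0.718, 0.696, 0.0]
ft_force: [-0.2, 0.6, 2.8]
opening: 0.0448
finger_force: 61.6
```

send_rows(
  slide=[
    [0, 0, 0.0004],
    [0, 0, 0],
    [0, 0, 0],
    [0, 0, 0],
    [0, 0, -0.03],
    [0, 0, -0.04],
    [0, 0, -0.04],
    [0, 0, 0],
    [0, 0, 0],
  ],
  turn=[
    [0, 0, 0],
    [0, 0, 0],
    [0, 0, 0],
    [0, 0, 0],
    [0, 0, 0],
    [0, 0, 0],
    [0, 0, 0],
    [0, 0, 0],
    [0, 0, 0],
  ],
  gripper=[0, 0.9, 0.9, 0.9, 1, 1, 1, 1, 1],
)

```text
clock: 22.85
position: [0.487, -0.3039, 0.1309]
eef_rot: [-0.0, 0.718, 0.696, -0.0]
ft_force: [-0.1, 0.2, -1.2]
opening: 0.0855
finger_force: 0.0
```

```bash
python3 go.py block,0.13 block,0.018
```

```text
t 22.85 pos [ 0.487  -0.3039  0.1309] yaw -1.75 tilt z [-3.e-04  3.e-04 -1.e+00] F [-0.1  0.2 -1.2] open 0.0855 j [ 0.21  0.6   0.36  1.84 -0.29  0.76  0.69]
block slide(now axes) [0.0238 0.1413 0.0009] turn z 0.6605
   slide after turn 0.1055 0.097 0.0009
block slide(now axes) [0.0237 0.1414 0.1129] turn z 0.6605
   slide after turn 0.1055 0.097 0.1129
```

send_rows(
  slide=[
    [0.006, 0.035, 0],
    [0.006, 0.036, 0],
    [0.006, 0.036, 0],
    [0.0058, 0.0343, 0],
    [0, 0, 0],
    [0, 0, 0],
    [0, 0, 0],
    [0, 0, 0],
    [0, 0, 0],
    [0, 0, 0.04],
    [0, 0, 0.02],
    [0, 0, 0],
  ],
  turn=[
    [0, 0, 0],
    [0, 0, 0],
    [0, 0, 0],
    [0, 0, 0],
    [0, 0, 0.165],
    [0, 0, 0.165],
    [0, 0, 0.165],
    [0, 0, 0.165],
    [0, 0, 0],
    [0, 0, 0],
    [0, 0, 0],
    [0, 0, 0],
  ],
  gripper=[1, 1, 1, 1, 1, 1, 1, 1, 1, 1, 1, 1],
)

```text
clock: 24.35
position: [0.6282, -0.2846, 0.0699]
eef_rot: [-0.001, 0.904, 0.427, -0.001]
ft_force: [-0.1, 0.8, 0.8]
opening: 0.0856
finger_force: 0.0
```

```bash
python3 go.py block,0.018
```

```text
t 24.35 pos [ 0.6282 -0.2846  0.0699] yaw -39.49 tilt z [-2.7e-03  9.0e-04 -1.0e+00] F [-0.1  0.8  0.8] open 0.0856 j [ 0.05  0.87  0.49  1.54 -0.5   0.86  0.03]
block slide(now axes) [0.0006 0.0006 0.0518] turn z 0.0019
   slide after turn 0.0006 0.0005 0.0519
```

send_rows(
  slide=[
    [0, 0, 0.025],
    [0, 0, 0.027],
    [0, 0, 0],
    [0, 0, 0],
    [0, 0, 0],
    [0, 0, 0],
  ],
  turn=[
    [0, 0, 0],
    [0, 0, 0],
    [0, 0, 0],
    [0, 0, 0],
    [0, 0, 0],
    [0, 0, 0],
  ],
  gripper=[1, 1, 1, 0, 0, 0],
)

```text
clock: 25.1
position: [0.6297, -0.285, 0.0206]
eef_rot: [0.0, 0.905, 0.426, 0.001]
ft_force: [-4.3, 2.8, 7.9]
opening: 0.0349
finger_force: 59.1
```

```bash
python3 go.py b2b,0.15
```

```text
t 25.1 pos [ 0.6297 -0.285   0.0206] yaw -39.57 tilt z [ 1.3e-03 -4.0e-04 -1.0e+00] F [-4.3  2.8  7.9] open 0.0349 j [ 0.07  0.94  0.45  1.55 -0.53  0.78  0.05]
b2b slide(now axes) [ 0.3413 -0.4628 -0.1299] turn z -0.5353
   slide after turn 0.5296 -0.2241 -0.1294
```

send_rows(
  slide=[
    [0, 0, -0.015],
    [0, 0, -0.035],
    [0, 0, -0.042],
    [0, 0, -0.038],
    [0, 0, 0],
    [0, 0, 0],
    [0, 0, 0],
    [0, 0, 0],
    [0.02, -0.0085, 0],
    [0.04, -0.017, 0],
    [0.041, -0.0173, 0],
    [0.041, -0.0173, 0],
  ],
  turn=[
    [0, 0, 0],
    [0, 0, 0],
    [0, 0, 0],
    [0, 0, 0],
    [0, 0, -0.134],
    [0, 0, -0.134],
    [0, 0, -0.134],
    [0, 0, -0.133],
    [0, 0, 0],
    [0, 0, 0],
    [0, 0, 0],
    [0, 0, 0],
  ],
  gripper=[0, 0, 0, 0, 0, 0, 0, 0, 0, 0, 0, 0],
)

```text
clock: 26.6
position: [0.5914, -0.134, 0.1504]
eef_rot: [0.0, 0.76, 0.65, 0.0]
ft_force: [1.1, 1.2, -1.4]
opening: 0.0355
finger_force: 60.4
```

send_rows(
  slide=[
    [0.041, -0.0173, 0],
    [0.041, -0.0173, 0],
    [0.041, -0.0173, 0],
    [0.041, -0.0173, 0],
    [0.041, -0.0173, 0],
    [0.041, -0.0173, 0],
    [0.041, -0.0173, 0],
    [0.041, -0.0173, 0],
    [0.041, -0.0173, 0],
    [0.015, -0.006, 0],
    [0, 0, 0],
    [0, 0, 0],
  ],
  turn=[
    [0, 0, 0],
    [0, 0, 0],
    [0, 0, 0],
    [0, 0, 0],
    [0, 0, 0],
    [0, 0, 0],
    [0, 0, 0],
    [0, 0, 0],
    [0, 0, 0],
    [0, 0, 0],
    [0, 0, 0],
    [0, 0, 0],
  ],
  gripper=[0, 0, 0, 0, 0, 0, 0, 0, 0, 0, 0, 0],
)

```text
clock: 28.1
position: [0.4922, 0.2678, 0.1498]
eef_rot: [0.0, 0.761, 0.649, 0.0]
ft_force: [0.1, 0.6, -2.3]
opening: 0.0351
finger_force: 60.4
```

```bash
python3 go.py b2b,0.0246
```

```text
t 28.1 pos [0.4922 0.2678 0.1498] yaw -9.02 tilt z [ 5.e-04 -4.e-04 -1.e+00] F [ 0.1  0.6 -2.3] open 0.0351 j [-0.91  0.57  0.44  1.87 -0.33  0.78 -0.46]
b2b slide(now axes) [ 0.0048 -0.0029  0.1252] turn z -0.0021
   slide after turn 0.0047 -0.0028 0.1252
```

send_rows(
  slide=[
    [0.0048, -0.0028, 0.01],
    [0, 0, 0.035],
    [0, 0, 0.035],
    [0, 0, 0.015],
    [0, 0, 0],
    [0, 0, 0],
  ],
  turn=[
    [0, 0, 0],
    [0, 0, 0],
    [0, 0, 0],
    [0, 0, 0],
    [0, 0, 0],
    [0, 0, 0],
  ],
  gripper=[0, 0, 0, 0, 0, 0],
)

```text
clock: 28.85
position: [0.4903, 0.2745, 0.0554]
eef_rot: [0.0, 0.76, 0.65, 0.001]
ft_force: [-0.3, 0.1, -2.1]
opening: 0.0348
finger_force: 60.4
```

```bash
python3 go.py b2b,0.0246; python3 - <<'E'
from h import *
im=[cams.get_image(n)['img'] for n in('top','side')]
cv2.imwrite('pics/p4.png',np.hstack([cv2.resize(im[1][100:220,170:330],None,fx=2.5,fy=2.5),cv2.resize(im[0][200:320,100:260],None,fx=2.5,fy=2.5)]))
E
```

```text
t 28.85 pos [0.4903 0.2745 0.0554] yaw -8.95 tilt z [ 1.2e-03  7.0e-04 -1.0e+00] F [-0.3  0.1 -2.1] open 0.0348 j [-0.86  0.71  0.35  1.91 -0.41  0.6  -0.4 ]
b2b slide(now axes) [-0.0016  0.0001  0.0308] turn z -0.0009
   slide after turn -0.0016 0.0001 0.0308
```

View pics/p4.png

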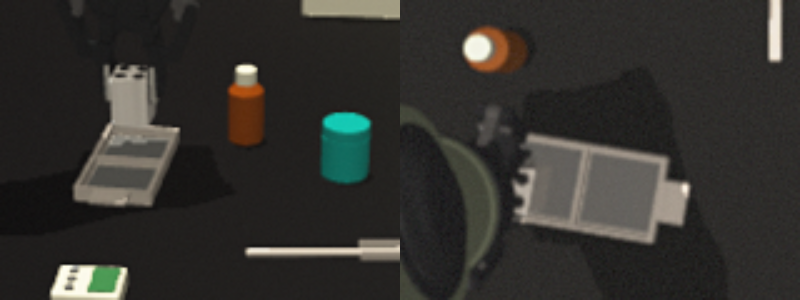

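The block is held upright and square over the far bay of tray2 (crop (132,95)), clear of the bottle. Lowering.

send_rows(
  slide=[
    [-0.0015, 0, 0.012],
    [0, 0, 0.01],
    [0, 0, 0.005],
    [0, 0, 0.0015],
    [0, 0, 0.001],
    [0, 0, 0],
  ],
  turn=[
    [0, 0, 0],
    [0, 0, 0],
    [0, 0, 0],
    [0, 0, 0],
    [0, 0, 0],
    [0, 0, 0],
  ],
  gripper=[0, 0, 0, 0, 0, 0],
)

```text
clock: 29.7
position: [0.4895, 0.273, 0.025]
eef_rot: [0.0, 0.76, 0.65, 0.0]
ft_force: [0.9, -0.9, -1.8]
opening: 0.0352
finger_force: 60.4
```

send_rows(
  slide=[
    [0, 0, 0.001],
    [0, 0, 0],
  ],
  turn=[
    [0, 0, 0],
    [0, 0, 0],
  ],
  gripper=[0, 0],
)

```text
clock: 29.95
position: [0.4896, 0.2731, 0.0245]
eef_rot: [-0.0, 0.76, 0.65, 0.0]
ft_force: [-1.7, -0.7, 9.5]
opening: 0.0351
finger_force: 61.8
```

Contact. I release and go to the bottle.

send_rows(
  slide=[
    [0, 0, 0],
    [0, 0, 0],
    [0, 0, 0],
    [0, 0, -0.03],
    [0, 0, -0.045],
    [0, 0, -0.045],
    [0, 0, 0],
    [0, 0, 0],
  ],
  turn=[
    [0, 0, 0],
    [0, 0, 0],
    [0, 0, 0],
    [0, 0, 0],
    [0, 0, 0],
    [0, 0, 0],
    [0, 0, 0],
    [0, 0, 0],
  ],
  gripper=[0.9, 0.9, 0.9, 1, 1, 1, 1, 1],
)

```text
clock: 30.95
position: [0.4891, 0.273, 0.1436]
eef_rot: [-0.0, 0.76, 0.65, -0.0]
ft_force: [-0.2, 1.0, -0.5]
opening: 0.0851
finger_force: 0.0
```

```bash
python3 go.py bottle,0.13 bottle,0.018
```

```text
t 30.95 pos [0.4891 0.273  0.1436] yaw -8.91 tilt z [-3.e-04  0.e+00 -1.e+00] F [-0.2  1.  -0.5] open 0.0851 j [-0.92  0.58  0.44  1.87 -0.34  0.77 -0.46]
bottle slide(now axes) [0.0537 0.1038 0.0136] turn z -0.0002
   slide after turn 0.0537 0.1038 0.0136
bottle slide(now axes) [0.0537 0.1039 0.1256] turn z -0.0002
   slide after turn 0.0537 0.1038 0.1256
```

send_rows(
  slide=[
    [0.0135, 0.026, 0],
    [0.0135, 0.026, 0],
    [0.0135, 0.026, 0],
    [0.0132, 0.0258, 0],
    [0, 0, 0],
    [0, 0, 0.03],
    [0, 0, 0.035],
    [0, 0, 0.035],
    [0, 0, 0.0255],
    [0, 0, 0],
    [0, 0, 0],
  ],
  turn=[
    [0, 0, 0],
    [0, 0, 0],
    [0, 0, 0],
    [0, 0, 0],
    [0, 0, 0],
    [0, 0, 0],
    [0, 0, 0],
    [0, 0, 0],
    [0, 0, 0],
    [0, 0, 0],
    [0, 0, 0],
  ],
  gripper=[1, 1, 1, 1, 1, 1, 1, 1, 1, 1, 1],
)

```text
clock: 32.33
position: [0.6004, 0.3098, 0.0191]
eef_rot: [0.0, 0.76, 0.65, 0.0]
ft_force: [0.2, 0.1, 0.4]
opening: 0.0854
finger_force: 0.0
```

send_rows(
  slide=[
    [0, 0, 0],
    [0, 0, 0],
    [0, 0, 0],
    [0, 0, 0],
  ],
  turn=[
    [0, 0, 0],
    [0, 0, 0],
    [0, 0, 0],
    [0, 0, 0],
  ],
  gripper=[0, 0, 0, 0],
)

```text
clock: 32.83
position: [0.6005, 0.3101, 0.0191]
eef_rot: [-0.0, 0.76, 0.65, 0.0]
ft_force: [-1.8, -0.5, 8.6]
opening: 0.0346
finger_force: 59.2
```

```bash
python3 go.py b2a,0.16
```

```text
t 32.83 pos [0.6005 0.3101 0.0191] yaw -8.93 tilt z [ 4.e-04  5.e-04 -1.e+00] F [-1.8 -0.5  8.6] open 0.0346 j [-0.78  0.9   0.35  1.59 -0.42  0.73 -0.39]
b2a slide(now axes) [-0.1218 -0.103  -0.141 ] turn z -0.0005
   slide after turn -0.1218 -0.1031 -0.1409
```

send_rows(
  slide=[
    [0, 0, -0.015],
    [0, 0, -0.035],
    [0, 0, -0.045],
    [0, 0, -0.045],
    [-0.022, -0.018, 0],
    [-0.03, -0.026, 0],
    [-0.03, -0.026, 0],
    [-0.025, -0.021, 0],
    [-0.0148, -0.012, 0],
    [0, 0, 0],
    [0, 0, 0.03],
    [0, 0, 0.03],
  ],
  turn=[
    [0, 0, 0],
    [0, 0, 0],
    [0, 0, 0],
    [0, 0, 0],
    [0, 0, 0],
    [0, 0, 0],
    [0, 0, 0],
    [0, 0, 0],
    [0, 0, 0],
    [0, 0, 0],
    [0, 0, 0],
    [0, 0, 0],
  ],
  gripper=[0, 0, 0, 0, 0, 0, 0, 0, 0, 0, 0, 0],
)

```text
clock: 34.33
position: [0.4805, 0.2065, 0.0983]
eef_rot: [0.0, 0.76, 0.65, 0.001]
ft_force: [-0.4, 0.3, -2.3]
opening: 0.0346
finger_force: 60.0
```

send_rows(
  slide=[
    [0, 0, 0.025],
    [0, 0, 0.018],
    [0, 0, 0],
    [0, 0, 0],
  ],
  turn=[
    [0, 0, 0],
    [0, 0, 0],
    [0, 0, 0],
    [0, 0, 0],
  ],
  gripper=[0, 0, 0, 0],
)

```text
clock: 34.83
position: [0.4802, 0.2058, 0.0562]
eef_rot: [0.0, 0.76, 0.65, 0.0]
ft_force: [-0.3, -0.0, -0.6]
opening: 0.0348
finger_force: 60.0
```

```bash
python3 go.py b2a,0.0231; python3 - <<'E'
from h import *
im=[cams.get_image(n)['img'] for n in('top','side')]
cv2.imwrite('pics/p5.png',np.hstack([cv2.resize(im[1][100:220,170:330],None,fx=2.5,fy=2.5),cv2.resize(im[0][200:320,100:260],None,fx=2.5,fy=2.5)]))
E
```

```text
t 34.83 pos [0.4802 0.2058 0.0562] yaw -8.93 tilt z [ 8.e-04  5.e-04 -1.e+00] F [-0.3 -0.  -0.6] open 0.0348 j [-0.77  0.66  0.34  2.01 -0.42  0.54 -0.28]
b2a slide(now axes) [-0.0002 -0.0004  0.0331] turn z -0.0006
   slide after turn -0.0001 -0.0004 0.0331
```

View pics/p5.png

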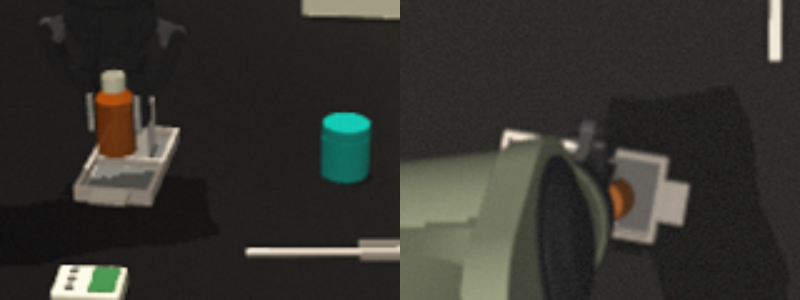

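The bottle is held upright over the tab bay of tray2 (crop (115,120)), with the block standing behind it. Lowering.

send_rows(
  slide=[
    [0, 0, 0.013],
    [0, 0, 0.011],
    [0, 0, 0.006],
    [0, 0, 0.0015],
    [0, 0, 0.001],
    [0, 0, 0],
  ],
  turn=[
    [0, 0, 0],
    [0, 0, 0],
    [0, 0, 0],
    [0, 0, 0],
    [0, 0, 0],
    [0, 0, 0],
  ],
  gripper=[0, 0, 0, 0, 0, 0],
)

```text
clock: 35.67
position: [0.4798, 0.2056, 0.0232]
eef_rot: [0.0, 0.76, 0.65, 0.0]
ft_force: [-0.1, -0.1, -2.2]
opening: 0.0345
finger_force: 60.1
```

send_rows(
  slide=[
    [0, 0, 0.0008],
    [0, 0, 0],
  ],
  turn=[
    [0, 0, 0],
    [0, 0, 0],
  ],
  gripper=[0, 0],
)

```text
clock: 35.92
position: [0.4799, 0.2056, 0.023]
eef_rot: [-0.0, 0.76, 0.65, 0.0]
ft_force: [-4.8, -1.9, 20.8]
opening: 0.0349
finger_force: 62.4
```

send_rows(
  slide=[
    [0, 0, 0],
    [0, 0, 0],
    [0, 0, 0],
    [0, 0, -0.03],
    [0, 0, -0.045],
    [0, 0, -0.05],
    [0, 0, -0.05],
    [0.04, 0, 0],
    [0.05, 0, 0],
    [0.05, -0.01, 0],
    [0.05, -0.01, 0],
    [0.05, -0.01, 0],
  ],
  turn=[
    [0, 0, 0],
    [0, 0, 0],
    [0, 0, 0],
    [0, 0, 0],
    [0, 0, 0],
    [0, 0, 0],
    [0, 0, 0],
    [0, 0, 0],
    [0, 0, 0],
    [0, 0, 0],
    [0, 0, 0],
    [0, 0, 0],
  ],
  gripper=[0.9, 0.9, 0.9, 1, 1, 1, 1, 1, 1, 1, 1, 1],
)

```text
clock: 37.42
position: [0.4869, 0.449, 0.197]
eef_rot: [0.0, 0.76, 0.65, -0.0]
ft_force: [1.1, 0.1, 0.9]
opening: 0.0851
finger_force: 0.0
```

```bash
python3 - <<'E'
from h import *
D={n:cams.get_image(n) for n in('top','side')}
t=cv2.resize(D['top']['img'][130:310,115:455],(680,360),interpolation=cv2.INTER_CUBIC)
cv2.imwrite('pics/f1.png',t)
cv2.imwrite('pics/f2.png',cv2.resize(D['side']['img'][110:360,130:400],None,fx=2.2,fy=2.2,interpolation=cv2.INTER_CUBIC))
E
```

```text
(no output)
```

View pics/f1.png

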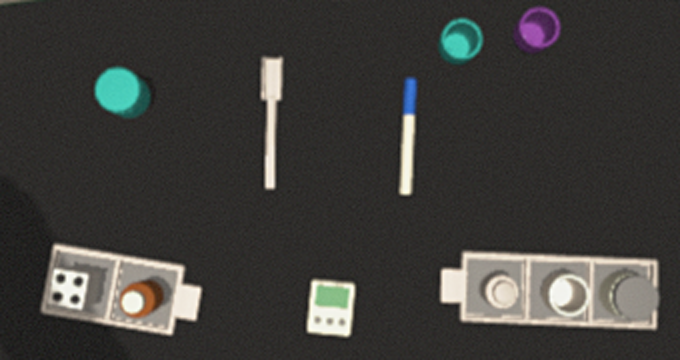

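View pics/f2.png

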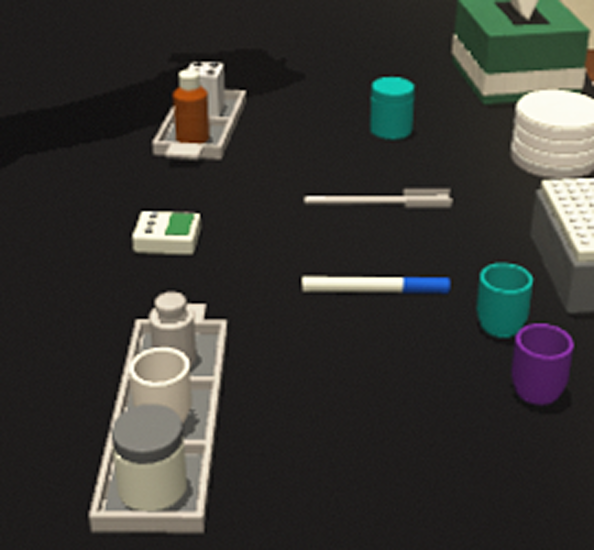

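All five things stand upright in the bays asked for. In the top crop, tray3 holds the weight (502,291), crucible (565,293) and jar (630,296) from the tab end. Tray2 holds the bottle (138,298) at the tab end and the block (70,287). The timer, pen, scoop and look-alikes have not moved.

```bash
python3 -c "
from plant import job
print(job.job_done())"
```

```text
the job is handed in; nothing more can be done
None
```

Both kits are made up as asked and the job is handed in at about 38 s; the last pictures showed all five things upright in their bays, with the timer, pen, scoop and look-alikes not moved.

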